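# Find the tired catch spring and release its clamp

## Robot

A 7-joint arm with a two-finger parallel gripper is mounted at the origin on the work surface. World frame = base frame: x ahead of the robot, y to its left, z up, the work surface at z = 0. Lengths are in m, angles in rad, forces in N, time in s.
With the tool pointing down it reaches from about 0.4 to 0.85 m from the base axis. Payload 4.5 kg.
Tool frame: the origin (TCP) lies on the centre line of the jaws, within the pads' length; the fingertips stand 8 mm ahead of it and the grasp point (between the pads) lies 11 mm behind it; z points along the fingers, y is the line along which they close (so a half turn about z gives the same grasp; the last joint's range is limited). The gripper opens to 85 mm and grips with 20 to 120 N. Pads are 22 mm wide; open, the fingers measure 114 mm over their backs; the gripper's body (76 mm by 85 mm) begins 54 mm behind the grasp point. The pads swing forward as they close: fully open they stand 13 mm farther back than shut.
Start: joints at [-1.309, 0.689, -0.195, 1.565, 0.157, 0.902, -0.215], TCP at [0.141, 0.609, 0.239] pointing down, gripper open.
Joint ranges: [-3.01, 3.01], [-0.46, 2.08], [-1.47, 1.51], [0.13, 2.56], [-1, 4.14], [0.04, 2.09], [-2.66, 2.66]. Speed limits (rad/s): [2.57, 2.57, 3.14, 3.14, 3.14, 3.14, 3.14].

## Interface

Orientations are given as a rotation vector (axis times angle).
In Python, from cell import arm, viewer gives the robot as it stands. The module is installed in compiled form; this text tells all that it offers.
- The arm moves only by the shell command python3 -m handwheel 'ROWS' [FORCE]. ROWS is a JSON object whose one key "plan" holds one flat list of numbers, 7 for each row, row after row: the turn, a rotation vector about the tool's x, y, z in units of 5 degrees (1.0 is 5 degrees), then the shift along the tool's x, y, z in units of 60 mm (1.0 is 60 mm), then the closure, from 0 (fully open) to 1 (shut). A call has exactly 8 rows; each row is the pose to reach, as a shift and turn from the pose commanded when the call began, along the tool's axes at that moment; what a row does not reach only later rows make up. A row lasts 1/8 s, in which the tool goes at most 62.5 mm and 10.7 degrees, less where a joint would pass 70% of its speed; a pose out of reach is approached as far as the arm can. A call with a gripper value outside its range is refused whole. The fingers move at their own pace and stop on an object; FORCE is the grip in N (left out, the last holds). Time passes only in rows, so rows that repeat a pose let the fingers close, or fill a call up. It gives the time, the measured TCP pose, the force, the opening and the grip force at its end, in the units of the state.
- arm.state(): the state, without advancing time (a new reading comes with each control period).
- viewer.read_camera(name): name is "scene" or "side" or "wrist"; returns a dict with "frame" (420x560x3 uint8, red, green, blue), "intrinsics" (3x3 intrinsics, pixels), "k1" (the pictures are not rectified: a ray, as slopes to the right and down, at radius r is drawn at 1 + k1 r^2 times it, then the intrinsics apply), "T" (4x4, takes a point from camera to world coordinates); the wrist camera has in their place "hand_eye" (4x4, takes a point from camera to tool coordinates, whose origin is the TCP and whose axes are the flange's). Camera axes: x right, y down, z forward; pixel columns grow to the right and rows downward; lengths in m; the calibration is good to about 2 mm. A picture is of the moment at which its call begins: read the wrist's pose just before it. There is no depth.
- arm.close_job(): hands the job in; it is judged then, once.
Trained networks look in a picture, given as the dict that the camera call returned (one of the last four; its "shot" number tells which), for a name from the list of things; names that differ only in an ending like _2 or _b are one class to them, and where a whole thing is asked for, a point or a joint stands for the part that bears it (a point fixed in the world has none). Each returns a list of dicts, best first, with "conf" (0 to 1); they miss things now and then, are a little off and sometimes report something else, mostly with a low value. They report only what shows in the picture. A call takes as long as a camera call. They do not tell look-alikes from the thing itself.
- viewer.masks_of(name, picture): "region" (420x560 bool, what is visible of it) and "pixel" ([column, row] in pixels, amid what is visible of it).
- viewer.mark_of(name, picture): "pixel" ([column, row] in pixels: a listed point, or the origin of a listed thing).
The state is a dict: "time_s": time; "joints": joint angles; "joint_velocities": joint speeds; "tau": joint torques, N m; "ee_pos": TCP position; "ee_rot": TCP orientation; "contact_force": force on the tool from outside, world axes, zero at the start; "torque": the same for the moment, N m; "finger_gap": opening from 0.0 (shut) to 1.0 (fully open); "gripper_force": force on a finger pad.
Only numpy, scipy, OpenCV 4.12 (cv2) and the standard library are available. Lean on these libraries where they do the work, as an engineer would, in place of code of your own. Each camera call takes 0.05 s, during which the arm holds its last target. There are 200 camera calls.

## Task

One of the three flat catch springs clamped on the bench has gone soft. Working along the row from the robot's left to its right, press each spring's free end gently down onto its stop and hold it there for half a second, feeling how stiff it is, always with less than 25 N. Then throw over, all the way, the clamp lever of the weakest spring only, so that it can be replaced; leave the other two levers and everything else on the bench as they are, and let go of everything.

Things in the scene. Friction and masses are not known exactly. Their poses are not given: they have to be found in the camera images.
- stand_a: one of three like spring stands bolted in a row across the bench (robot's left, middle, right, some 210 mm apart). Steel base 190 x 56 x 10 mm, origin at its underside's centre, z up, x along the spring from free end to clamp. Rubber-capped stop post 75 mm to -x; clamp block and lever housing (70 x 50 mm, 83 mm high) centred 55 mm to +x. Fixed
- tip_a (a point): top centre of the flat steel pad (26 mm along x, 28 along y) on the free end of this stand's leaf spring, 75 mm to -x of the stand's origin, 57 mm above the bench at rest. The 24 mm wide strip is clamped 95 mm from the pad centre; pressing bends it down to its stop after 7 to 16 mm, different on each stand, at 4 to 12 N. Springs back when let go
- strip_a: this stand's leaf spring: plain steel strip 24 mm wide, 2.4 mm thick, with the pad at its free end; origin where it leaves the clamp (x = 20 mm of the stand, 51 mm above the bench), the strip running from there along its own -x
- leaf_a (a joint): bend of this leaf spring: 0 at rest, grows as pressed, 0.1 is 10 to 12 mm at the pad; stops growing on the stop. Force rises evenly, 0.3 to 1 N per mm, then 3 to 4 N per mm on the rubber stop. The weakest spring is under two thirds as stiff (N per mm) as the others and also needs least force to reach its stop; looks, travel and place in the row do not tell which it is
- lever_a (a joint): this stand's clamp lever: 0 leaning to the spring's free end (clamped), 1.0 thrown right over the other way (released), 0.5 rad either side of upright; hard stops at both. Stays where left; about 1 N at the ball moves it; does not move the spring. Pivot along the stand's y, at x = 55 mm, 80 mm above the bench
- lever_a_tip (a point): centre of the black ball (26 mm across) at the end of this lever (10 mm rod, 60 mm from the pivot); 26 mm to +x of the stand's origin and 132 mm above the bench when clamped, 84 mm to +x when released
- stand_b: one of three like spring stands bolted in a row across the bench (robot's left, middle, right, some 210 mm apart). Steel base 190 x 56 x 10 mm, origin at its underside's centre, z up, x along the spring from free end to clamp. Rubber-capped stop post 75 mm to -x; clamp block and lever housing (70 x 50 mm, 83 mm high) centred 55 mm to +x. Fixed
- tip_b (a point): top centre of the flat steel pad (26 mm along x, 28 along y) on the free end of this stand's leaf spring, 75 mm to -x of the stand's origin, 57 mm above the bench at rest. The 24 mm wide strip is clamped 95 mm from the pad centre; pressing bends it down to its stop after 7 to 16 mm, different on each stand, at 4 to 12 N. Springs back when let go
- strip_b: this stand's leaf spring: plain steel strip 24 mm wide, 2.4 mm thick, with the pad at its free end; origin where it leaves the clamp (x = 20 mm of the stand, 51 mm above the bench), the strip running from there along its own -x
- leaf_b (a joint): bend of this leaf spring: 0 at rest, grows as pressed, 0.1 is 10 to 12 mm at the pad; stops growing on the stop. Force rises evenly, 0.3 to 1 N per mm, then 3 to 4 N per mm on the rubber stop. The weakest spring is under two thirds as stiff (N per mm) as the others and also needs least force to reach its stop; looks, travel and place in the row do not tell which it is
- lever_b (a joint): this stand's clamp lever: 0 leaning to the spring's free end (clamped), 1.0 thrown right over the other way (released), 0.5 rad either side of upright; hard stops at both. Stays where left; about 1 N at the ball moves it; does not move the spring. Pivot along the stand's y, at x = 55 mm, 80 mm above the bench
- lever_b_tip (a point): centre of the black ball (26 mm across) at the end of this lever (10 mm rod, 60 mm from the pivot); 26 mm to +x of the stand's origin and 132 mm above the bench when clamped, 84 mm to +x when released
- stand_c: one of three like spring stands bolted in a row across the bench (robot's left, middle, right, some 210 mm apart). Steel base 190 x 56 x 10 mm, origin at its underside's centre, z up, x along the spring from free end to clamp. Rubber-capped stop post 75 mm to -x; clamp block and lever housing (70 x 50 mm, 83 mm high) centred 55 mm to +x. Fixed
- tip_c (a point): top centre of the flat steel pad (26 mm along x, 28 along y) on the free end of this stand's leaf spring, 75 mm to -x of the stand's origin, 57 mm above the bench at rest. The 24 mm wide strip is clamped 95 mm from the pad centre; pressing bends it down to its stop after 7 to 16 mm, different on each stand, at 4 to 12 N. Springs back when let go
- strip_c: this stand's leaf spring: plain steel strip 24 mm wide, 2.4 mm thick, with the pad at its free end; origin where it leaves the clamp (x = 20 mm of the stand, 51 mm above the bench), the strip running from there along its own -x
- leaf_c (a joint): bend of this leaf spring: 0 at rest, grows as pressed, 0.1 is 10 to 12 mm at the pad; stops growing on the stop. Force rises evenly, 0.3 to 1 N per mm, then 3 to 4 N per mm on the rubber stop. The weakest spring is under two thirds as stiff (N per mm) as the others and also needs least force to reach its stop; looks, travel and place in the row do not tell which it is
- lever_c (a joint): this stand's clamp lever: 0 leaning to the spring's free end (clamped), 1.0 thrown right over the other way (released), 0.5 rad either side of upright; hard stops at both. Stays where left; about 1 N at the ball moves it; does not move the spring. Pivot along the stand's y, at x = 55 mm, 80 mm above the bench
- lever_c_tip (a point): centre of the black ball (26 mm across) at the end of this lever (10 mm rod, 60 mm from the pivot); 26 mm to +x of the stand's origin and 132 mm above the bench when clamped, 84 mm to +x when released
- spanner: red adjustable spanner, 200 mm long, lying flat; bystander, origin at the centre of its underside
- screwdriver: yellow-handled screwdriver, 180 mm, lying between the robot's left and middle stands, 26 mm thick; bystander, origin at the centre of its underside
- bleed_key: small steel radiator bleed key, 36 mm across its wings, lying between the middle and right stands; bystander, origin at the centre of its underside
- torch: grey plastic torch, 150 mm long, 50 mm high, lying on its side; bystander, origin at the centre of its underside
- tape_measure: black tape measure, 68 x 40 x 62 mm high; bystander, origin at the centre of its underside
- screw_jar: glass jar with a metal cap, 66 mm across, 85 mm high; bystander, origin at the centre of its underside
Things that resemble listed ones, but are neither listed nor needed, are in the scene too. Leave any blue or orange look-alike of the stand_c alone.

How it is judged:
By the outcome, as a careful person would: the job done as asked, in the order asked, and still so for the second after the job is handed in, with the robot touching nothing.
It also fails if it takes over 67 s, if anything falls off the work surface, if the arm or the gripper's body presses on something with over 40 N, if the wrist force passes 120 N, or if a joint passes its speed limit or range.

## Working session

There is one attempt and no reset: what is moved stays moved. The work goes in short steps, Python scripts to look and compute and a shell command to move; the robot and the scene stay as the last step left them, time stands still between calls to the robot, and variables do not carry over. Pictures are saved under pics/ and viewed, at most 10 in all, crops included, and the job is handed in when it is done.

```bash
mkdir -p pics
cat > h.py <<'E'
import numpy as np, cv2
from scipy.spatial.transform import Rotation as R
from cell import arm, viewer
def ray(p,uv,T=None):
    K=np.array(p["intrinsics"]);k=p["k1"]
    q=cv2.undistortPoints(np.array([[uv]],float),K,np.array([k,0,0,0,0.]))[0,0]
    T=np.array(p["T"]) if T is None else T
    return T[:3,3],T[:3,:3]@np.r_[q,1]
def atz(p,uv,z,T=None):
    o,d=ray(p,uv,T); return o+d*(z-o[2])/d[2]
def wristT(p,s):
    T=np.eye(4);T[:3,:3]=R.from_rotvec(s["ee_rot"]).as_matrix();T[:3,3]=s["ee_pos"]
    return T@np.array(p["hand_eye"])
E
python3 - <<'E'
from h import *
s=arm.state();print({k:np.round(v,3).tolist() for k,v in s.items()})
print(R.from_rotvec(s["ee_rot"]).as_matrix().round(3))
ims=[]
for c in("scene","side"):
    p=viewer.read_camera(c);cv2.imwrite(f"pics/{c}.png",p["frame"][:,:,::-1])
    print(c,np.round(p["T"],2).tolist())
    for n,z in(("tip_a",.057),("lever_a_tip",.132),("stand_a",0),("strip_a",.051)):
        for r in viewer.mark_of(n,p): print(n,round(r["conf"],2),np.round(r["pixel"]),atz(p,r["pixel"],z).round(3))
E
```

```text
{'time_s': 0.0, 'joints': [-1.309, 0.69, -0.194, 1.566, 0.157, 0.902, -0.215], 'joint_velocities': [0.001, -0.001, 0.0, 0.0, 0.0, -0.002, -0.001], 'tau': [-0.0, -53.962, -1.267, -15.855, 0.009, 0.01, 0.0], 'ee_pos': [0.141, 0.608, 0.238], 'ee_rot': [-0.357, -3.121, 0.003], 'contact_force': [0.378, -0.484, -0.561], 'torque': [-0.002, -0.024, 0.007], 'gripper_force': 0.0, 'finger_gap': 1.0}
[[-0.974  0.226 -0.   ]
 [ 0.226  0.974 -0.002]
 [-0.    -0.002 -1.   ]]
scene [[-0.44, 0.73, -0.52, 1.12], [0.9, 0.35, -0.26, 0.21], [-0.01, -0.58, -0.82, 1.1], [0.0, 0.0, 0.0, 1.0]]
tip_a 0.72 [368. 243.] [0.451 0.209 0.057]
tip_a 0.7 [302. 226.] [ 0.485 -0.003  0.057]
tip_a 0.62 [247. 280.] [ 0.731 -0.074  0.057]
tip_a 0.6 [272. 137.] [ 0.164 -0.27   0.057]
tip_a 0.57 [367. 191.] [0.254 0.143 0.057]
tip_a 0.53 [152. 174.] [ 0.514 -0.579  0.057]
tip_a 0.47 [249. 189.] [ 0.425 -0.231  0.057]
lever_a_tip 0.56 [365. 263.] [0.567 0.223 0.132]
stand_a 0.98 [357. 216.] [0.328 0.142 0.   ]
stand_a 0.9 [361. 274.] [0.534 0.225 0.   ]
stand_a 0.76 [140. 193.] [ 0.578 -0.604  0.   ]
stand_a 0.72 [235. 219.]
[... 912 characters left out ...]
]
lever_a_tip 0.47 [259. 156.] [0.557 0.236 0.132]
stand_a 0.9 [256. 189.] [0.534 0.228 0.   ]
stand_a 0.9 [362. 221.] [ 0.788 -0.114  0.   ]
stand_a 0.9 [209. 218.] [0.319 0.127 0.   ]
stand_a 0.86 [222. 316.] [ 0.226 -0.291  0.   ]
stand_a 0.78 [410. 352.] [ 0.601 -0.595  0.   ]
stand_a 0.75 [285. 216.] [0.56  0.024 0.   ]
stand_a 0.58 [308. 265.] [ 0.521 -0.225 -0.   ]
strip_a 0.75 [229. 296.] [ 0.256 -0.281  0.051]
strip_a 0.6 [314. 251.] [ 0.538 -0.224  0.051]
strip_a 0.59 [420. 341.] [ 0.611 -0.606  0.051]
strip_a 0.51 [211. 208.] [0.329 0.115 0.051]
strip_a 0.47 [289. 204.] [0.574 0.016 0.051]
strip_a 0.45 [260. 174.] [0.56  0.244 0.051]
strip_a 0.42 [370. 208.] [ 0.812 -0.119  0.051]
```

View pics/scene.png

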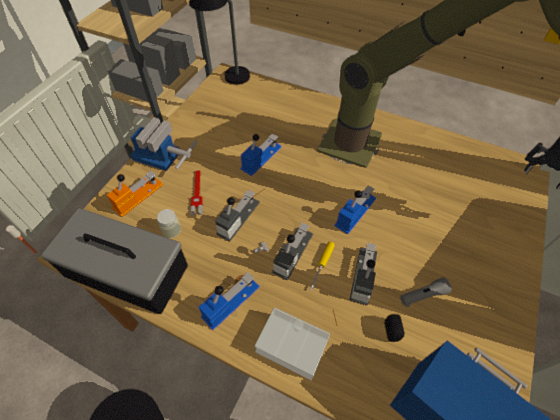

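View pics/side.png

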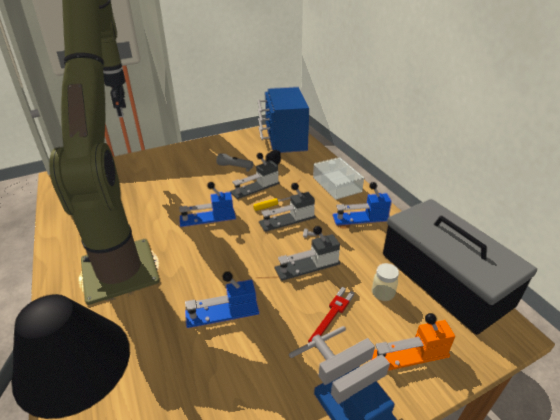

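The three grey stands are at roughly (0.53, 0.22), (0.565, 0.01) and (0.52, -0.23), and every other stand is blue or orange. All the levers look clamped. I'll move in for a wrist view from above the row.

```bash
python3 -m handwheel '{"plan":[0,0,0,-0.75,-0.9,-0.8,1, 0,0,0,-1.5,-1.8,-1.5,1, 0,0,0,-2.2,-2.7,-2,1, 0,0,0,-2.9,-3.6,-2.5,1, 0,0,0,-3.6,-4.5,-3,1, 0,0,0,-4.3,-5.3,-3,1, 0,0,0,-4.9,-6,-3,1, 0,0,0,-5.4,-6.6,-3,1]}' 30
python3 - <<'E'
from h import *
s=arm.state();p=viewer.read_camera("wrist");cv2.imwrite("pics/w1.png",p["frame"][:,:,::-1])
T=wristT(p,s);print(s["ee_pos"],s["ee_rot"],np.round(p["hand_eye"],3).tolist(),T.round(3).tolist())
for n,z in(("tip_a",.057),("lever_a_tip",.132),("stand_a",0),("strip_a",.051)):
    for r in viewer.mark_of(n,p): print(n,round(r["conf"],2),np.round(r["pixel"]),atz(p,r["pixel"],z,T).round(3))
E
```

```text
time_s: 1.5
ee_pos: [0.3445, 0.1948, 0.416]
ee_rot: [0.356, 3.12, 0.002]
contact_force: [1.3, -0.1, 0.0]
finger_gap: -0.002
gripper_force: 0.0
[0.3445445  0.19480674 0.4159566 ] [3.56393983e-01 3.11959260e+00 2.32693443e-03] [[0.0, -0.96, -0.279, 0.071], [1.0, 0.0, -0.0, -0.001], [0.0, -0.279, 0.96, -0.135], [0.0, 0.0, 0.0, 1.0]] [[0.225, 0.935, 0.274, 0.275], [0.974, -0.216, -0.062, 0.21], [0.001, 0.281, -0.96, 0.55], [0.0, 0.0, 0.0, 1.0]]
tip_a 0.96 [192. 261.] [0.485 0.003 0.057]
tip_a 0.84 [306. 225.] [0.463 0.221 0.057]
tip_a 0.73 [231. 104.] [0.238 0.145 0.057]
tip_a 0.64 [ 69. 266.] [ 0.442 -0.218  0.057]
lever_a_tip 0.53 [333. 294.] [0.56  0.238 0.132]
lever_a_tip 0.28 [306. 223.] [0.431 0.219 0.132]
stand_a 0.81 [ 98. 286.] [ 0.518 -0.229  0.   ]
stand_a 0.77 [  8. 157.] [ 0.233 -0.281  0.   ]
stand_a 0.73 [210. 277.] [0.553 0.003 0.   ]
stand_a 0.6 [316. 243.] [0.527 0.234 0.   ]
strip_a 0.91 [320. 267.] [0.553 0.23  0.051]
strip_a 0.72 [234. 166.] [0.334 0.123 0.051]
strip_a 0.71 [ 83. 311.] [ 0.541 -0.235  0.051]
strip_a 0.45 [166. 301.] [ 0.556 -0.073  0.051]
strip_a 0.19 [332. 295.] [0.618 0.242 0.051]
```

View pics/w1.png

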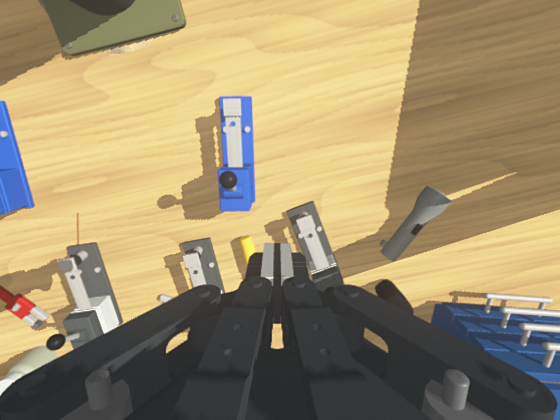

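```bash
python3 -m handwheel '{"plan":[0,0,-0.6,-0.4,-0.2,0.6,1, 0,0,-1.2,-0.8,-0.5,1.2,1, 0,0,-2,-1.3,-0.8,1.8,1, 0,0,-2.6,-1.9,-1,2.4,1, 0,0,-2.6,-1.9,-1,2.75,1, 0,0,-2.6,-1.9,-1,2.75,1, 0,0,-2.6,-1.9,-1,2.75,1, 0,0,-2.6,-1.9,-1,2.75,1]}'
cat > look.py <<'E'
from h import *; import sys
s=arm.state();p=viewer.read_camera("wrist");cv2.imwrite(f"pics/{sys.argv[1]}.png",p["frame"][:,:,::-1])
T=wristT(p,s);print(s["ee_pos"],R.from_rotvec(s["ee_rot"]).as_matrix().round(3).tolist(),s["contact_force"])
for n,z in(("tip_a",.057),("lever_a_tip",.132),("stand_a",0),("strip_a",.051)):
    for r in viewer.mark_of(n,p): print(n,round(r["conf"],2),np.round(r["pixel"]),atz(p,r["pixel"],z,T).round(3))
E
python3 look.py w2
```

```text
time_s: 2.75
ee_pos: [0.4416, 0.1134, 0.2511]
ee_rot: [-0.001, 3.14, 0.002]
contact_force: [0.3, 0.3, -0.2]
finger_gap: -0.003
gripper_force: 0.0
[0.44156768 0.11341402 0.25111909] [[-1.0, -0.001, 0.002], [-0.001, 1.0, 0.001], [-0.002, 0.001, -1.0]] [ 0.30965439  0.28766984 -0.20766338]
tip_a 0.87 [182. 219.] [0.483 0.003 0.057]
tip_a 0.85 [371. 199.] [0.459 0.221 0.057]
tip_a 0.55 [498. 228.] [0.494 0.372 0.057]
lever_a_tip 0.51 [402. 318.] [0.562 0.238 0.132]
stand_a 0.71 [199. 252.] [0.552 0.003 0.   ]
stand_a 0.62 [293.  70.] [0.314 0.133 0.   ]
stand_a 0.61 [361. 240.] [0.533 0.232 0.   ]
stand_a 0.56 [ 28. 230.] [ 0.518 -0.228  0.   ]
strip_a 0.82 [184. 290.] [ 0.581 -0.005  0.051]
strip_a 0.6 [372. 273.] [0.556 0.234 0.051]
strip_a 0.29 [444. 321.] [0.627 0.334 0.051]
```

View pics/w2.png

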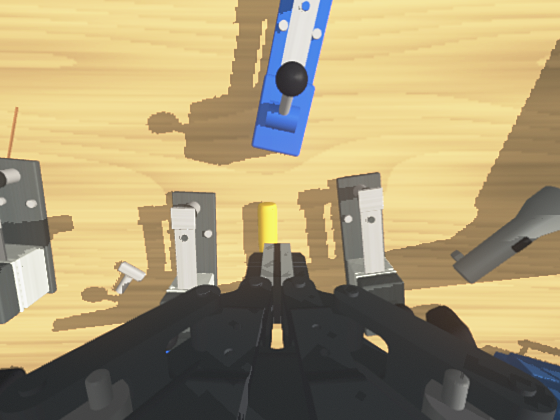

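Picture w2 shows the left pad at pixel (371, 199), which is (0.459, 0.221). The middle pad is at (183, 219), which is (0.483, 0.003). Both match the networks' marks. Next I'll go above the left pad.

```bash
python3 -m handwheel '{"plan":[0,0,-0.9,-0.15,0.9,0.3,1, 0,0,-1.8,-0.29,1.79,0.8,1, 0,0,-1.8,-0.29,1.79,1.5,1, 0,0,-1.8,-0.29,1.79,2.2,1, 0,0,-1.8,-0.29,1.79,2.7,1, 0,0,-1.8,-0.29,1.79,2.93,1, 0,0,-1.8,-0.29,1.79,2.93,1, 0,0,-1.8,-0.29,1.79,2.93,1]}'
python3 look.py w3
```

```text
time_s: 4.0
ee_pos: [0.4595, 0.2201, 0.0753]
ee_rot: [-0.245, 3.13, 0.002]
contact_force: [0.2, 0.0, -0.2]
finger_gap: 0.002
gripper_force: 0.0
[0.45950459 0.22009176 0.07534053] [[-0.988, -0.155, 0.002], [-0.155, 0.988, 0.001], [-0.002, 0.001, -1.0]] [ 0.17651338  0.04085689 -0.15477925]
tip_a 0.81 [279. 251.] [0.459 0.221 0.057]
strip_a 0.57 [281. 249.] [0.461 0.223 0.051]
```

View pics/w3.png

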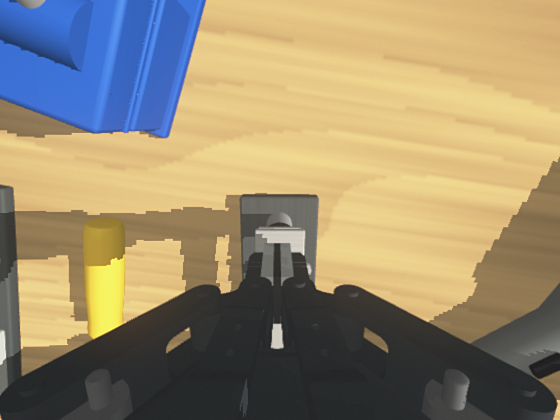

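Picture w3 shows the closed fingertips at about (277, 245), centred over the pad and aligned with the stand. I'll press in small steps.

```bash
python3 -m handwheel '{"plan":[0,0,0,0,0,0.05,1, 0,0,0,0,0,0.1,1, 0,0,0,0,0,0.14,1, 0,0,0,0,0,0.18,1, 0,0,0,0,0,0.21,1, 0,0,0,0,0,0.23,1, 0,0,0,0,0,0.23,1, 0,0,0,0,0,0.23,1]}'
python3 -m handwheel '{"plan":[0,0,0,0,0,0.015,1, 0,0,0,0,0,0.03,1, 0,0,0,0,0,0.045,1, 0,0,0,0,0,0.05,1, 0,0,0,0,0,0.05,1, 0,0,0,0,0,0.05,1, 0,0,0,0,0,0.05,1, 0,0,0,0,0,0.05,1]}'
```

```text
time_s: 5.25
ee_pos: [0.4586, 0.2197, 0.0606]
ee_rot: [0.245, -3.132, 0.0]
contact_force: [-1.2, 0.3, 4.0]
finger_gap: 0.001
gripper_force: 1.9
time_s: 6.25
ee_pos: [0.4586, 0.2197, 0.0576]
ee_rot: [0.245, -3.132, -0.0]
contact_force: [-2.7, -0.4, 6.9]
finger_gap: 0.001
gripper_force: 3.3
```

```bash
python3 -m handwheel '{"plan":[0,0,0,0,0,0.01,1, 0,0,0,0,0,0.02,1, 0,0,0,0,0,0.03,1, 0,0,0,0,0,0.035,1, 0,0,0,0,0,0.035,1, 0,0,0,0,0,0.035,1, 0,0,0,0,0,0.035,1, 0,0,0,0,0,0.035,1]}'
python3 -m handwheel '{"plan":[0,0,0,0,0,0.01,1, 0,0,0,0,0,0.02,1, 0,0,0,0,0,0.03,1, 0,0,0,0,0,0.035,1, 0,0,0,0,0,0.035,1, 0,0,0,0,0,0.035,1, 0,0,0,0,0,0.035,1, 0,0,0,0,0,0.035,1]}'
```

```text
time_s: 7.25
ee_pos: [0.4586, 0.2197, 0.0558]
ee_rot: [-0.245, 3.132, 0.0]
contact_force: [-2.9, -0.1, 8.3]
finger_gap: 0.002
gripper_force: 4.5
time_s: 8.25
ee_pos: [0.4587, 0.2198, 0.0542]
ee_rot: [-0.245, 3.131, 0.0]
contact_force: [-3.0, 0.2, 14.0]
finger_gap: -0.004
gripper_force: 7.4
```

The slope was about 0.9 N/mm and then rose to about 3.5 N/mm, so the pad is on its stop. I'll hold a little longer, then lift and move to the middle one.

```bash
python3 -m handwheel '{"plan":[0,0,0,0,0,0,1, 0,0,0,0,0,0,1, 0,0,0,0,0,0,1, 0,0,0,0,0,0,1, 0,0,0,0,0,-0.1,1, 0,0,0,0,0,-0.3,1, 0,0,0,0,0,-0.8,1, 0,0,0,0,0,-1.5,1]}'
python3 - <<'E'
from h import *
s=arm.state();M=R.from_rotvec(s["ee_rot"]).as_matrix();print(s["ee_pos"],s["contact_force"])
for z in(.15,.075): print((M.T@(np.array([.483,.003,z])-s["ee_pos"])/.06).round(2))
E
```

```text
time_s: 9.25
ee_pos: [0.4586, 0.2195, 0.1436]
ee_rot: [0.245, -3.131, 0.001]
contact_force: [0.7, 0.3, -0.1]
finger_gap: -0.004
gripper_force: 0.0
[0.45856521 0.21949865 0.14364336] [ 0.72220878  0.31315932 -0.14590222]
[ 0.16 -3.63 -0.1 ]
[ 0.16 -3.63  1.15]
```

```bash
python3 -m handwheel '{"plan":[0,0,0.6,0.04,-0.9,-0.2,1, 0,0,1.2,0.08,-1.8,-0.2,1, 0,0,1.8,0.12,-2.7,-0.1,1, 0,0,2.3,0.16,-3.63,0.2,1, 0,0,2.3,0.16,-3.63,0.7,1, 0,0,2.3,0.16,-3.63,1.15,1, 0,0,2.3,0.16,-3.63,1.15,1, 0,0,2.3,0.16,-3.63,1.15,1]}'
python3 look.py w4
```

```text
time_s: 10.25
ee_pos: [0.4837, 0.0033, 0.075]
ee_rot: [0.07, 3.14, 0.0]
contact_force: [0.7, -0.5, 0.0]
finger_gap: -0.004
gripper_force: 0.0
[0.48368724 0.00325661 0.07497295] [[-0.999, 0.044, 0.001], [0.044, 0.999, 0.0], [-0.001, 0.0, -1.0]] [ 0.73877911 -0.47379698  0.0136869 ]
tip_a 0.96 [278. 252.] [0.484 0.004 0.057]
```

View pics/w4.png

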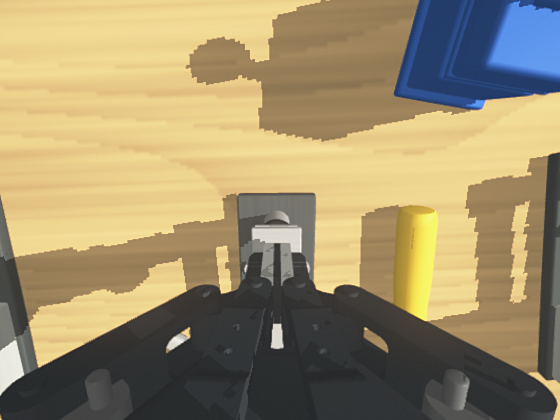

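The fingertips are centred on the middle pad at (277, 245) and aligned with it. Now I'll press it.

```bash
python3 -m handwheel '{"plan":[0,0,0,0,0,0.05,1, 0,0,0,0,0,0.1,1, 0,0,0,0,0,0.14,1, 0,0,0,0,0,0.18,1, 0,0,0,0,0,0.21,1, 0,0,0,0,0,0.23,1, 0,0,0,0,0,0.23,1, 0,0,0,0,0,0.23,1]}'
python3 -m handwheel '{"plan":[0,0,0,0,0,0.015,1, 0,0,0,0,0,0.03,1, 0,0,0,0,0,0.045,1, 0,0,0,0,0,0.05,1, 0,0,0,0,0,0.05,1, 0,0,0,0,0,0.05,1, 0,0,0,0,0,0.05,1, 0,0,0,0,0,0.05,1]}'
python3 -m handwheel '{"plan":[0,0,0,0,0,0.01,1, 0,0,0,0,0,0.02,1, 0,0,0,0,0,0.03,1, 0,0,0,0,0,0.035,1, 0,0,0,0,0,0.035,1, 0,0,0,0,0,0.035,1, 0,0,0,0,0,0.035,1, 0,0,0,0,0,0.035,1]}'
```

```text
time_s: 11.5
ee_pos: [0.483, 0.0031, 0.0605]
ee_rot: [-0.07, -3.141, -0.0]
contact_force: [-1.7, 0.7, 2.4]
finger_gap: 0.001
gripper_force: 1.0
time_s: 12.5
ee_pos: [0.483, 0.0031, 0.0575]
ee_rot: [-0.07, -3.141, -0.0]
contact_force: [-1.2, 0.6, 3.3]
finger_gap: 0.001
gripper_force: 1.7
time_s: 13.5
ee_pos: [0.4831, 0.0031, 0.0554]
ee_rot: [-0.07, -3.141, -0.0]
contact_force: [-2.2, 1.4, 4.4]
finger_gap: 0.001
gripper_force: 2.2
```

```bash
python3 -m handwheel '{"plan":[0,0,0,0,0,0.01,1, 0,0,0,0,0,0.02,1, 0,0,0,0,0,0.03,1, 0,0,0,0,0,0.035,1, 0,0,0,0,0,0.035,1, 0,0,0,0,0,0.035,1, 0,0,0,0,0,0.035,1, 0,0,0,0,0,0.035,1]}'
python3 -m handwheel '{"plan":[0,0,0,0,0,0.01,1, 0,0,0,0,0,0.02,1, 0,0,0,0,0,0.03,1, 0,0,0,0,0,0.035,1, 0,0,0,0,0,0.035,1, 0,0,0,0,0,0.035,1, 0,0,0,0,0,0.035,1, 0,0,0,0,0,0.035,1]}'
```

```text
time_s: 14.5
ee_pos: [0.4832, 0.0031, 0.0533]
ee_rot: [0.07, 3.141, 0.0]
contact_force: [-2.2, -0.2, 5.2]
finger_gap: -0.001
gripper_force: 2.9
time_s: 15.5
ee_pos: [0.4833, 0.0031, 0.0518]
ee_rot: [0.07, 3.14, 0.0]
contact_force: [-2.8, 0.8, 11.0]
finger_gap: -0.001
gripper_force: 5.9
```

The middle spring measures about 0.42 N/mm and is on its stop. I'll hold, lift and go on to the right one.

```bash
python3 -m handwheel '{"plan":[0,0,0,0,0,0,1, 0,0,0,0,0,0,1, 0,0,0,0,0,0,1, 0,0,0,0,0,0,1, 0,0,0,0,0,-0.1,1, 0,0,0,0,0,-0.4,1, 0,0,0,0,0,-1.1,1, 0,0,0,0,0,-1.9,1]}'
python3 -m handwheel '{"plan":[0,0,0,0.1,-0.8,-0.2,1, 0,0,0,0.2,-1.6,-0.4,1, 0,0,0,0.4,-2.4,-0.4,1, 0,0,0,0.6,-2.9,-0.4,1, 0,0,0,0.6,-2.9,-0.4,1, 0,0,0,0.6,-2.9,-0.4,1, 0,0,0,0.6,-2.9,-0.4,1, 0,0,0,0.6,-2.9,-0.4,1]}'
python3 look.py w5
```

```text
time_s: 16.5
ee_pos: [0.4839, 0.0032, 0.1659]
ee_rot: [0.07, 3.14, 0.001]
contact_force: [0.9, 0.2, -0.8]
finger_gap: -0.002
gripper_force: 0.0
time_s: 17.5
ee_pos: [0.44, -0.1681, 0.1891]
ee_rot: [0.067, 3.14, 0.001]
contact_force: [0.4, 0.4, 0.6]
finger_gap: 0.001
gripper_force: 0.0
[ 0.44002538 -0.16812477  0.18912502] [[-0.999, 0.042, 0.0], [0.042, 0.999, 0.0], [-0.0, 0.0, -1.0]] [0.38125685 0.41538227 0.56964374]
tip_a 0.71 [218. 204.] [ 0.442 -0.224  0.057]
tip_a 0.56 [456. 234.] [0.482 0.002 0.057]
lever_a_tip 0.17 [505. 280.] [ 0.487 -0.006  0.132]
lever_a_tip 0.16 [418. 270.] [ 0.477 -0.069  0.132]
stand_a 0.9 [231. 248.] [ 0.513 -0.226  0.   ]
stand_a 0.86 [419. 272.] [ 0.554 -0.001  0.   ]
strip_a 0.91 [436. 320.] [ 0.582 -0.004  0.051]
strip_a 0.7 [222. 292.] [ 0.54  -0.231  0.051]
```

View pics/w5.png

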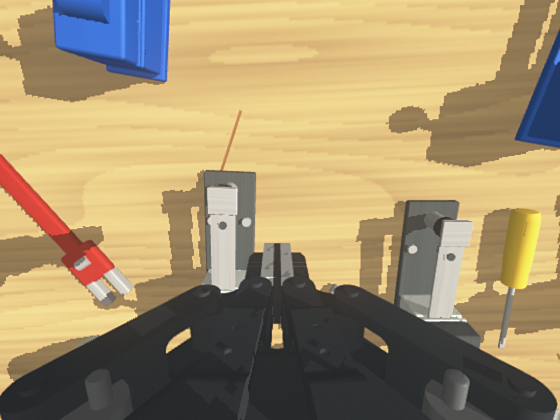

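The right pad is at about (221, 202), which is (0.441, -0.222).

```bash
python3 -m handwheel '{"plan":[0,0,0,-0.02,-0.45,0.2,1, 0,0,0,-0.04,-0.9,0.5,1, 0,0,0,-0.04,-0.9,1,1, 0,0,0,-0.04,-0.9,1.5,1, 0,0,0,-0.04,-0.9,1.8,1, 0,0,0,-0.04,-0.9,1.9,1, 0,0,0,-0.04,-0.9,1.9,1, 0,0,0,-0.04,-0.9,1.9,1]}'
python3 look.py w6
```

```text
time_s: 18.75
ee_pos: [0.4399, -0.2234, 0.0759]
ee_rot: [0.07, 3.139, -0.001]
contact_force: [-0.0, 0.1, 0.4]
finger_gap: 0.004
gripper_force: 0.0
[ 0.43993719 -0.2233911   0.07587152] [[-0.999, 0.045, 0.001], [0.045, 0.999, -0.0], [-0.001, -0.0, -1.0]] [-0.04918977  0.13776723  0.43498765]
tip_a 0.86 [280. 251.] [ 0.44  -0.222  0.057]
stand_a 0.64 [553. 339.] [0.556 0.001 0.   ]
```

View pics/w6.png

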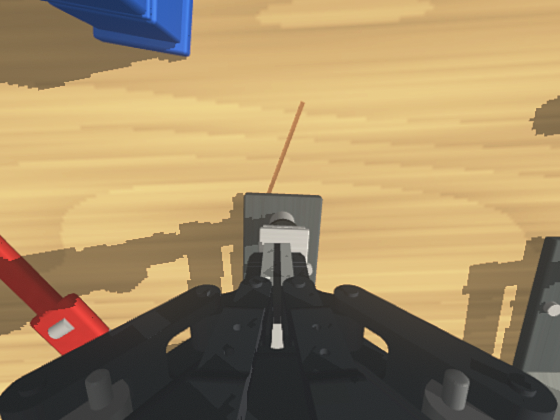

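The fingertips are about 3 mm to one side of the pad's centre. I'll shift y by +3 mm while descending.

```bash
python3 -m handwheel '{"plan":[0,0,0,0,0.05,0.05,1, 0,0,0,0,0.05,0.1,1, 0,0,0,0,0.05,0.14,1, 0,0,0,0,0.05,0.18,1, 0,0,0,0,0.05,0.22,1, 0,0,0,0,0.05,0.24,1, 0,0,0,0,0.05,0.24,1, 0,0,0,0,0.05,0.24,1]}'
python3 -m handwheel '{"plan":[0,0,0,0,0,0.015,1, 0,0,0,0,0,0.03,1, 0,0,0,0,0,0.045,1, 0,0,0,0,0,0.05,1, 0,0,0,0,0,0.05,1, 0,0,0,0,0,0.05,1, 0,0,0,0,0,0.05,1, 0,0,0,0,0,0.05,1]}'
python3 -m handwheel '{"plan":[0,0,0,0,0,0.01,1, 0,0,0,0,0,0.02,1, 0,0,0,0,0,0.03,1, 0,0,0,0,0,0.035,1, 0,0,0,0,0,0.035,1, 0,0,0,0,0,0.035,1, 0,0,0,0,0,0.035,1, 0,0,0,0,0,0.035,1]}'
```

```text
time_s: 20.0
ee_pos: [0.4394, -0.2203, 0.0609]
ee_rot: [-0.07, -3.141, 0.0]
contact_force: [-0.3, -0.9, 3.6]
finger_gap: -0.002
gripper_force: 1.6
time_s: 21.0
ee_pos: [0.4394, -0.2202, 0.0578]
ee_rot: [-0.07, -3.141, -0.0]
contact_force: [-1.8, 0.7, 5.2]
finger_gap: -0.001
gripper_force: 2.9
time_s: 22.0
ee_pos: [0.4395, -0.2203, 0.0559]
ee_rot: [0.07, 3.141, -0.0]
contact_force: [-2.1, 0.2, 8.4]
finger_gap: 0.001
gripper_force: 3.7
```

```bash
python3 -m handwheel '{"plan":[0,0,0,0,0,0.01,1, 0,0,0,0,0,0.02,1, 0,0,0,0,0,0.03,1, 0,0,0,0,0,0.035,1, 0,0,0,0,0,0.035,1, 0,0,0,0,0,0.035,1, 0,0,0,0,0,0.035,1, 0,0,0,0,0,0.035,1]}'
```

```text
time_s: 23.0
ee_pos: [0.4396, -0.2203, 0.0539]
ee_rot: [0.07, 3.141, -0.0]
contact_force: [-3.0, 0.1, 8.9]
finger_gap: -0.001
gripper_force: 4.5
```

```bash
python3 -m handwheel '{"plan":[0,0,0,0,0,0.01,1, 0,0,0,0,0,0.02,1, 0,0,0,0,0,0.03,1, 0,0,0,0,0,0.035,1, 0,0,0,0,0,0.035,1, 0,0,0,0,0,0.035,1, 0,0,0,0,0,0.035,1, 0,0,0,0,0,0.035,1]}'
```

```text
time_s: 24.0
ee_pos: [0.4397, -0.2203, 0.052]
ee_rot: [0.07, 3.14, -0.001]
contact_force: [-1.6, 0.1, 9.8]
finger_gap: -0.0
gripper_force: 5.3
```

```bash
python3 -m handwheel '{"plan":[0,0,0,0,0,0.01,1, 0,0,0,0,0,0.02,1, 0,0,0,0,0,0.03,1, 0,0,0,0,0,0.035,1, 0,0,0,0,0,0.035,1, 0,0,0,0,0,0.035,1, 0,0,0,0,0,0.035,1, 0,0,0,0,0,0.035,1]}'
```

```text
time_s: 25.0
ee_pos: [0.4399, -0.2204, 0.0502]
ee_rot: [0.07, 3.14, -0.001]
contact_force: [-2.3, 1.4, 12.2]
finger_gap: -0.003
gripper_force: 6.9
```

```bash
python3 -m handwheel '{"plan":[0,0,0,0,0,0.01,1, 0,0,0,0,0,0.02,1, 0,0,0,0,0,0.02,1, 0,0,0,0,0,0.02,1, 0,0,0,0,0,0.02,1, 0,0,0,0,0,0.02,1, 0,0,0,0,0,0.02,1, 0,0,0,0,0,0.02,1]}'
```

```text
time_s: 26.0
ee_pos: [0.4399, -0.2204, 0.0493]
ee_rot: [0.07, 3.139, -0.001]
contact_force: [-2.1, 1.4, 17.4]
finger_gap: 0.004
gripper_force: 8.6
```

The right spring measures about 0.8 N/mm and is on its stop. Approximate results:

| Spring | Stiffness (N/mm) | Force at stop (N) |
|---|---|---|
| Left | 0.9 | 8.5 |
| Middle | 0.42 | 5.5 |
| Right | 0.8 | 11 |

The middle spring is the weakest, so I'll lift and go to the middle lever.

```bash
python3 -m handwheel '{"plan":[0,0,0,0,0,0,1, 0,0,0,0,0,0,1, 0,0,0,0,0,-0.1,1, 0,0,0,0,0,-0.4,1, 0,0,0,0,0,-1,1, 0,0,0,0,0,-1.7,1, 0,0,0,0,0,-2.4,1, 0,0,0,0,0,-2.8,1]}'
python3 -m handwheel '{"plan":[0,0,0,-0.2,0.8,-0.3,1, 0,0,0,-0.4,1.6,-0.3,1, 0,0,0,-0.7,2.4,-0.3,1, 0,0,0,-0.8,3.2,-0.3,1, 0,0,0,-0.9,3.75,-0.3,1, 0,0,0,-0.9,3.75,-0.3,1, 0,0,0,-0.9,3.75,-0.3,1, 0,0,0,-0.9,3.75,-0.3,1]}'
python3 look.py w7
python3 - <<'E'
from h import *
for c in("scene","side"):
    p=viewer.read_camera(c)
    for n,z in(("lever_b_tip",.132),("tip_b",.057)):
        for r in viewer.mark_of(n,p): print(c,n,round(r["conf"],2),np.round(r["pixel"]),atz(p,r["pixel"],z).round(3))
    f=p["frame"];cv2.imwrite(f"pics/{c}2.png",cv2.resize(f[120:330,180:460] if c=="scene" else f[110:320,180:460],None,fx=2.8,fy=2.8)[:,:,::-1])
E
```

```text
time_s: 27.0
ee_pos: [0.4406, -0.2205, 0.218]
ee_rot: [0.07, 3.138, -0.001]
contact_force: [-0.2, -0.7, 0.3]
finger_gap: -0.003
gripper_force: 0.0
time_s: 28.0
ee_pos: [0.5033, 0.0006, 0.234]
ee_rot: [-0.074, -3.14, 0.001]
contact_force: [-0.3, 0.8, -0.6]
finger_gap: -0.002
gripper_force: 0.0
[0.50326549 0.00055459 0.23398535] [[-0.999, 0.047, -0.0], [0.047, 0.999, -0.001], [0.0, -0.001, -1.0]] [-0.32332092  0.79626743 -0.59995708]
tip_a 0.82 [491. 134.] [0.457 0.22  0.057]
tip_a 0.8 [277. 171.] [0.485 0.001 0.057]
tip_a 0.56 [ 58. 139.] [ 0.441 -0.22   0.057]
lever_a_tip 0.68 [554. 259.] [0.56  0.237 0.132]
stand_a 0.89 [459. 192.] [0.532 0.23  0.   ]
stand_a 0.72 [101. 196.] [ 0.517 -0.225  0.   ]
stand_a 0.64 [279. 218.] [0.556 0.001 0.   ]
stand_a 0.38 [544. 281.] [0.664 0.36  0.   ]
strip_a 0.97 [279. 250.] [ 0.579 -0.001  0.051]
strip_a 0.95 [493. 223.] [0.556 0.241 0.051]
strip_a 0.93 [ 75. 231.] [ 0.543 -0.231  0.051]
scene lever_b_tip 0.56 [291. 240.] [0.59  0.002 0.132]
scene lever_b_tip 0.31 [197. 187.] [ 0.541 -0.354  0.132]
scene lever_b_tip 0.22 [233. 212.] [ 0.575 -0.2    0.132]
scene tip_b 0.67 [369. 191.] [0.254 0.149 0.057]
scene tip_b 0.63 [301. 223.] [ 0.477 -0.01   0.057]
scene tip_b 0.62 [248. 278.] [ 0.724 -0.075  0.057]
scene tip_b 0.55 [371. 246.] [0.46  0.223 0.057]
scene tip_b 0.54 [270. 136.] [ 0.158 -0.278  0.057]
scene tip_b 0.54 [153. 175.] [ 0.518 -0.571  0.057]
scene tip_b 0.5 [247. 192.] [ 0.44  -0.229  0.057]
side lever_b_tip 0.59 [296. 185.] [0.592 0.002 0.132]
side tip_b 0.72 [381. 344.] [ 0.519 -0.574  0.057]
side tip_b 0.57 [266. 213.] [ 0.482 -0.003  0.057]
side tip_b 0.55 [341. 205.] [ 0.727 -0.069  0.057]
side tip_b 0.54 [283. 258.] [ 0.439 -0.218  0.057]
side tip_b 0.51 [184. 206.] [0.248 0.156 0.057]
side tip_b 0.45 [239. 180.] [0.473 0.228 0.057]
```

View pics/side2.png

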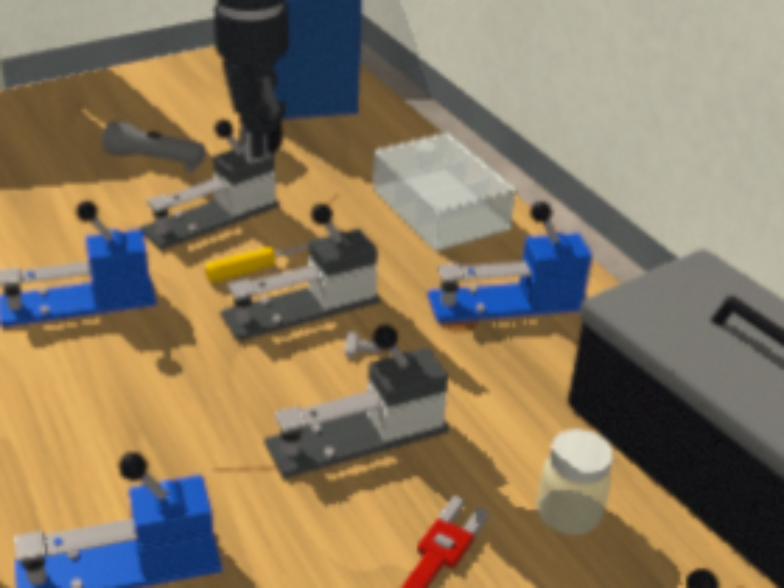

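The middle ball is at (0.590, 0.002) from both cameras, and its lever is clamped. I'll lower the closed fingers on its free-end side.

```bash
python3 -m handwheel '{"plan":[0,0,0,-0.25,0.03,0,1, 0,0,0,-0.5,0.05,0.2,1, 0,0,0,-0.5,0.05,0.7,1, 0,0,0,-0.5,0.05,1.2,1, 0,0,0,-0.5,0.05,1.6,1, 0,0,0,-0.5,0.05,1.73,1, 0,0,0,-0.5,0.05,1.73,1, 0,0,0,-0.5,0.05,1.73,1]}'
python3 -m handwheel '{"plan":[0,0,0,-0.15,0,0,1, 0,0,0,-0.3,0,0,1, 0,0,0,-0.45,0,0,1, 0,0,0,-0.6,0,0,1, 0,0,0,-0.75,0,0,1, 0,0,0,-0.9,0,0,1, 0,0,0,-1,0,0,1, 0,0,0,-1,0,0,1]}'
```

```text
time_s: 29.55
ee_pos: [0.5343, 0.0039, 0.1311]
ee_rot: [0.07, 3.139, 0.0]
contact_force: [-0.1, 0.5, 0.3]
finger_gap: 0.0
gripper_force: 0.0
time_s: 30.55
ee_pos: [0.5946, 0.0013, 0.1304]
ee_rot: [0.07, 3.139, 0.001]
contact_force: [-0.3, 0.2, -0.2]
finger_gap: 0.002
gripper_force: 0.0
```

```bash
python3 -m handwheel '{"plan":[0,0,0,-0.07,0,0,1, 0,0,0,-0.14,0,0,1, 0,0,0,-0.2,0,0,1, 0,0,0,-0.27,0,0,1, 0,0,0,-0.33,0,0,1, 0,0,0,-0.38,0,0,1, 0,0,0,-0.42,0,0,1, 0,0,0,-0.42,0,0,1]}'
python3 - <<'E'
from h import *
p=viewer.read_camera("side")
for r in viewer.mark_of("lever_b_tip",p): print(round(r["conf"],2),np.round(r["pixel"]),atz(p,r["pixel"],.134).round(3))
E
```

```text
time_s: 31.55
ee_pos: [0.6184, 0.0, 0.1302]
ee_rot: [-0.07, -3.14, 0.0]
contact_force: [-2.0, -0.0, -1.1]
finger_gap: 0.001
gripper_force: 1.0
0.5 [312. 183.] [ 0.642 -0.012  0.134]
```

```bash
python3 -m handwheel '{"plan":[0,0,0,-0.02,0,0,1, 0,0,0,-0.04,0,0,1, 0,0,0,-0.06,0,0,1, 0,0,0,-0.07,0,0,1, 0,0,0,-0.07,0,0,1, 0,0,0,-0.07,0,0,1, 0,0,0,-0.07,0,0,1, 0,0,0,-0.07,0,0,1]}'
```

```text
time_s: 32.65
ee_pos: [0.6188, -0.0, 0.13]
ee_rot: [-0.069, -3.132, 0.001]
contact_force: [-10.7, 2.2, 4.9]
finger_gap: -0.002
gripper_force: 5.2
```

The fingers are on the hard stop at about 11 N with no further motion. I'll back off, rise and check.

```bash
python3 -m handwheel '{"plan":[0,0,0,0.3,0,0,1, 0,0,0,0.8,0,0,1, 0,0,0,1.4,0,0,1, 0,0,0,1.6,0,-0.6,1, 0,0,0,1.8,0,-1.4,1, 0,0,0,2,0,-2.2,1, 0,0,0,2.2,0,-2.8,1, 0,0,0,2.2,0,-2.8,1]}'
python3 - <<'E'
from h import *
for c in("scene","side"):
    p=viewer.read_camera(c)
    for n,z in(("lever_b_tip",.132),):
        for r in viewer.mark_of(n,p): print(c,n,round(r["conf"],2),np.round(r["pixel"]),atz(p,r["pixel"],z).round(3))
    f=p["frame"];cv2.imwrite(f"pics/{c}3.png",cv2.resize(f[120:330,180:460] if c=="scene" else f[110:320,180:460],None,fx=2.8,fy=2.8)[:,:,::-1])
E
```

```text
time_s: 33.65
ee_pos: [0.4935, 0.006, 0.3019]
ee_rot: [0.07, 3.131, 0.001]
contact_force: [0.7, -0.1, -0.2]
finger_gap: 0.004
gripper_force: 0.0
scene lever_b_tip 0.53 [280. 253.] [ 0.643 -0.008  0.132]
scene lever_b_tip 0.52 [246. 192.] [ 0.49  -0.202  0.132]
side lever_b_tip 0.45 [314. 180.] [0.658 0.004 0.132]
```

View pics/side3.png

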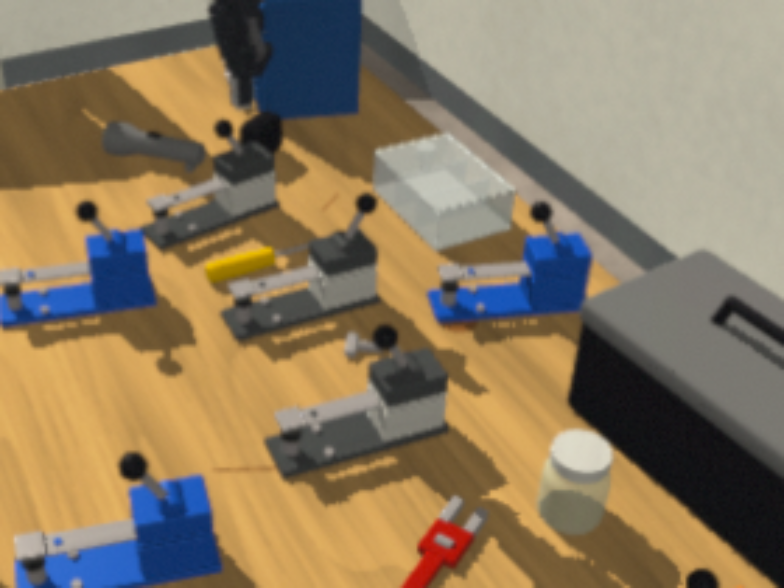

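The middle lever is thrown right over, with its ball at crop pixel (366, 203). The other levers and objects haven't moved, and the arm is clear.

```bash
python3 -c "
from cell import arm
print(arm.close_job())"
```

```text
the job is handed in; nothing more can be done
None
```

I pressed all three springs onto their stops from left to right, found the middle one weakest (about 0.42 N/mm against 0.8–0.9), threw only its lever fully over, and handed the job in with the arm clear.

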